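# Hook the clean grease filter into its housing

### The job

Fit the slotted grease filter into its open housing on the hob: tilt it, hook its far edge under the lip, then let the near edge down so that it lies flat on the housing floor. Leave the plain blanking plate where it lies.

Things in the scene. Friction and masses are not known exactly. Their poses are not given: they have to be found in the camera images.
- housing_floor (a point): Centre of the inner floor (top face, 6 mm above the hob) of the filter housing: shallow open bright-metal tub with dark floor, fixed on the hob. x points to the lip end (roughly away from the robot), z up. Inside: 190 mm along x (-95 to +95), 144 mm along y. Near end wall and side walls 3 mm thick, 30 mm high above the floor. The filter is too long to drop in flat; it enters tilted.
- lip_edge (a point): Middle of the free lower edge of the housing's lip, 22 mm above the floor, axes as housing_floor. The lip is a flat strip 3 mm thick over the far end of the floor, from x = +61 to the far end wall at x = +95 mm (from the housing's centre), over the full width.
- filter_grip (a point): Centre of the grease filter's grip bar, 50 mm above the filter's underside. Filter: loose flat metal panel with rows of dark slots, 170 (x) x 120 (y) x 6 mm, 0.3 kg, lying flat on the hob. Black flat-sided bar over its middle on two legs: 12 mm thick (x), 64 long (y), 38 to 62 mm above the underside. z is the panel's upward normal. Either 120 mm edge may be hooked.
- filter_mid (a point): Centre of the filter panel itself, 3 mm above its underside, axes as for filter_grip; 3 mm above the housing floor when seated.
- filter_edge_a (a point): Middle of the filter's 120 mm edge at +x, 85 mm from its centre, half-way up its thickness.
- filter_edge_b (a point): Middle of the filter's 120 mm edge at -x, 85 mm from its centre, half-way up its thickness.
- blank_grip (a point): Grip bar centre of the blanking plate, a bystander: same size, shape and handle as the filter but with a plain face without slots. To be left alone. Filter and plate may lie in either place.

How it is judged (in metres and radians):
On the way:
1. one edge of the filter is under the lip while the filter is tilted (angle between filter_mid's own z axis and vertical above 0.06 rad and z of filter_mid in the frame of housing_floor below 0.05 m and ((x of filter_edge_a in the frame of housing_floor between 0.066 and 0.1 m and z of filter_edge_a in the frame of housing_floor below 0.022 m) or (x of filter_edge_b in the frame of housing_floor between 0.066 and 0.1 m and z of filter_edge_b in the frame of housing_floor below 0.022 m))), for 0.05 s.
At the end, for the whole second after the job is handed in: The filter lies flat (within 3 degrees) and at rest on the housing floor (centre no more than 7 mm above it), one edge under the lip, its centre within 13 mm along and 15 mm across of the housing's centre, and turned less than 11 degrees from it (x of filter_mid in the frame of housing_floor between -0.013 and 0.013 m and y of filter_mid in the frame of housing_floor between -0.015 and 0.015 m and z of filter_mid in the frame of housing_floor below 0.007 m and angle between filter_mid's own z axis and vertical below 0.05 rad and angle between the x axis of filter_mid and the x axis of housing_floor, either way round below 0.2 rad and linear speed of filter below 0.02 m/s); the robot touches nothing.
It fails at once if the blanking plate is moved by more than 30 mm (distance of blank_grip from where it was at the start of the episode above 0.03 m).
It also fails if it takes over 38 s, if anything falls off the work surface, if the arm or the gripper's body presses on something with over 40 N, if the wrist force passes 120 N, or if a joint passes its speed limit or range.

### The arm

A 6-joint arm with a two-finger parallel gripper is mounted at the origin on a cart in front of the work surface, level with it; the furniture and walls round the work are solid. World frame = base frame: x ahead of the robot, y to its left, z up, the work surface at z = 0. Lengths are in mm, angles in rad, forces in N, time in s.
With the tool pointing down it reaches from about 400 to 925 mm from the base axis. Payload 12.5 kg.
Tool frame: the origin (TCP) lies at the very end of the fingers, on their centre line; the grasp point (between the pads) lies env.hold_point_z behind it (env.hold_point_z is the distance from the TCP to the grasp point, in mm); y points along the fingers, z is the direction in which the jaws open and shut, and the axes are right-handed (so a half turn about y gives the same grasp; the last joint's range is limited). The gripper opens to 95 mm and grips with 3 to 60 N. Pads are 20 mm wide; open, the fingers measure 119 mm over their backs; the gripper's body (75 mm by 180 mm) begins 59 mm behind the grasp point.
Start: joints at [-1.334, 0.491, 1.559, -0, 1.092, -0.106], TCP at [210.102, -588.646, 214.661] pointing down, gripper open.
Joint ranges: [-3.1, 3.1], [-0.84, 2.19], [0.05, 2.79], [-1.13, 4.28], [0.06, 2.93], [-2.69, 2.69]. Speed limits (rad/s): [2.22, 2.22, 2.79, 3.14, 3.14, 3.14].

### API

Orientations are given as [roll, pitch, yaw] about the fixed x, y, z axes, in that order (R = Rz(yaw) Ry(pitch) Rx(roll)).
In Python, from cell import env gives the robot as it stands.
- The arm moves only by the shell command python3 -m inch 'ROWS'. ROWS is JSON, one flat list of numbers, 7 for each row, row after row: the shift along the tool's x, y, z in m, then the turn, a rotation vector about the tool's x, y, z in degrees, then the closure, from -1 (fully open) to 1 (shut). In form: [tx, ty, tz, ax, ay, az, hand, tx, ty, tz, ax, ay, az, hand, ...]. A call has 1 to 10 rows; each row shifts and turns the commanded pose from where the row before left it, along the tool's axes as they then stand; what a row does not reach is not made up. A row lasts 1/10 s, in which the tool goes at most 50 mm and 8.59 degrees, less where a joint would pass 70% of its speed; a pose out of reach is approached as far as the arm can. A call is refused whole if a number of a shift passes 0.05 or a number of a turn 8.59, either way. A call with a gripper value outside its range is refused whole. The fingers move at their own pace and stop on an object; the grip force is fixed at half the most. Time passes only in rows, so rows that do not move let the fingers close. It gives the time, the measured TCP pose, the force and the opening at its end, in the units of the state.
- env.state(): the state, without advancing time (a new reading comes with each control period).
- env.read_camera(name): name is "scene" or "top" or "wrist"; returns a dict with "pixels" (480x640x3 uint8, blue, green, red), "depth" (480x640 float32, mm along the optical axis (not along the pixel's ray), 0 where there is no reading), "mtx" (3x3 intrinsics, pixels), "R" (3x3) and "t" (3): a world point X has camera coordinates R X + t. Camera axes: x right, y down, z forward; pixel columns grow to the right and rows downward; lengths in mm; the calibration is good to about 2 mm. The wrist camera is an equidistant fisheye: a pixel r from the principal point sees the ray r / f radians off the axis. A picture is of the moment at which its call begins.
- env.job_done(): hands the job in, once; it reports no verdict.
The state is a dict: "t": time; "joints": joint angles; "qvel": joint speeds; "tau": joint torques, N m; "eef_pos": TCP position; "tcp_rot": TCP orientation; "ft_force": force on the tool from outside, world axes, zero at the start; "moment": the same for the moment, N m; "opening": opening from 0.0 (shut) to 1.0 (fully open).
Only numpy, scipy, OpenCV 4.12 (cv2) and the standard library are available. Lean on these libraries where they do the work, as an engineer would, in place of code of your own. Each camera call takes 0.05 s, during which the arm holds its last target.

## Working session

There is one attempt and no reset: what is moved stays moved. The work goes in short steps, Python scripts to look and compute and a shell command to move; the robot and the scene stay as the last step left them, time stands still between calls to the robot, and variables do not carry over. Pictures are saved under pics/ and viewed, and the job is handed in when it is done.

```bash
ls; mkdir -p pics
python3 - <<'E'
from cell import env
import cv2,numpy as np
print(env.state(), env.hold_point_z)
for n in ("scene","top"):
    c=env.read_camera(n); cv2.imwrite(f"pics/{n}0.png",c["pixels"]); np.savez(f"{n}0.npz",**{k:np.array(v) for k,v in c.items()})
    print(n,c["mtx"],c["R"],c["t"])
E
```

```text
pics
{'t': 0.0, 'joints': array([-1.33359483e+00,  4.91597575e-01,  1.55944172e+00,  2.44303272e-05,
        1.09167609e+00, -1.05592538e-01]), 'qvel': array([ 3.11028115e-03,  1.39023471e-04, -3.94746850e-04,  5.22260168e-05,
        1.19704680e-03,  1.14753095e-03]), 'tau': array([ 3.92582238e-03, -6.12633276e+01, -2.58179945e+01,  6.94250409e-02,
        4.83396091e-02, -9.86840450e-05]), 'eef_pos': array([ 210.05136641, -588.39859153,  214.04078447]), 'tcp_rot': array([-1.57191052e+00,  1.39878103e-04, -2.79880997e+00]), 'ft_force': array([0.35938342, 0.18020681, 0.13451068]), 'moment': array([ 0.03252579, -0.03085636, -0.04085113]), 'opening': 0.9998379525338144} 18.8
scene [[523.02011515   0.         316.699855  ]
 [  0.         523.02011515 236.14897617]
 [  0.           0.           1.        ]] [[-0.69658015 -0.71740072  0.01059782]
 [-0.55110241  0.52553335 -0.64815186]
 [ 0.4594151  -0.4573302  -0.76143736]] [411.57876194 276.53932156 676.6376431 ]
top [[478.00876032   0.         320.19982271]
 [  0.         478.00876032 235.67526667]
 [  0.           0.           1.        ]] [[ 0.18192396 -0.98330657  0.00344289]
 [-0.96170308 -0.17865487 -0.20786925]
 [ 0.20501429  0.03450536 -0.97815056]] [-27.07474146 531.63961127 814.83017611]
```

View pics/scene0.png

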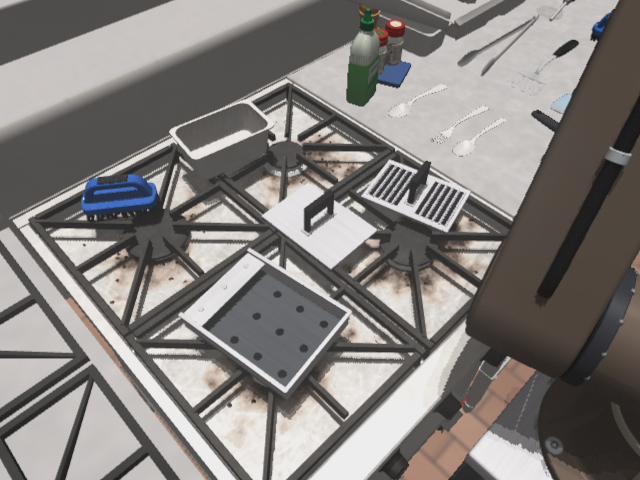

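View pics/top0.png

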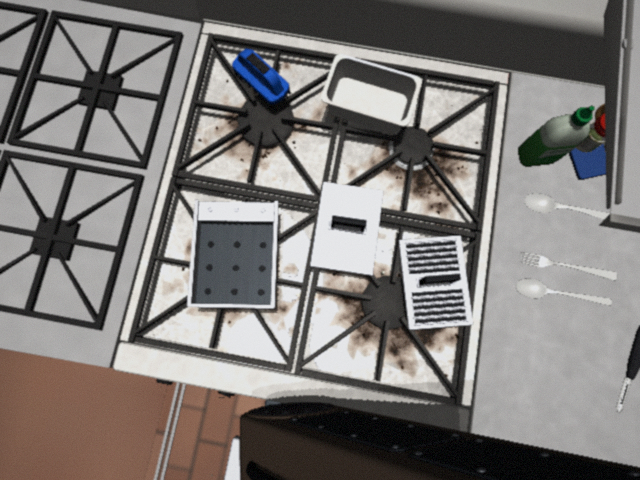

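Top view: the slotted filter is at about (436,282), the plain plate at (347,228), and the housing at (235,255) with its bright lip at the top end (far side). Next I measure.

```bash
cat > h.py <<'E'
import numpy as np,cv2
def cam(n): 
    return dict(np.load(n))
def dep(c,u,v):
    z=c["depth"][int(v),int(u)]
    p=np.linalg.inv(c["mtx"])@[u,v,1]*z
    return c["R"].T@(p-c["t"])
def ray(c,u,v,h):
    d=c["R"].T@(np.linalg.inv(c["mtx"])@[u,v,1]); o=-c["R"].T@c["t"]
    return o+d*(h-o[2])/d[2]
def cloud(c):
    v,u=np.mgrid[:480,:640]; K=c["mtx"]; z=c["depth"]
    P=np.stack([(u-K[0,2])/K[0,0]*z,(v-K[1,2])/K[1,1]*z,z],-1)
    return (P-c["t"])@c["R"]
E
python3 - <<'E'
from h import *
c=cam("top0.npz"); W=cloud(c); S=cloud(cam("scene0.npz"))
for n,u,v in [("hob",260,330),("grate",250,345),("hfloor",250,280),("lip",236,212),("filt",412,250),("filt bar",436,281),("blank",335,200),("blankbar",349,225)]:
    print(n,W[v,u].round(1))
# crops
im=c["pixels"]
a=cv2.resize(im[190:320,180:290],None,fx=4.5,fy=4.5,interpolation=cv2.INTER_CUBIC);cv2.imwrite("pics/ch.png",a)
b=cv2.resize(im[225:340,390:480],None,fx=5,fy=5,interpolation=cv2.INTER_CUBIC);cv2.imwrite("pics/cf.png",b)
hm=W[:,:,2].copy(); hm[c["depth"]==0]=0
cv2.imwrite("pics/hm.png",np.clip(hm*3,0,255).astype(np.uint8))
E
```

```text
hob [342.  155.3 -45.8]
grate [310.4 168.8 -48. ]
hfloor [429.4 186.5   8.8]
lip [548.9 236.3  30.8]
filt [ 542.2 -105.8    8.2]
filt bar [ 482.6 -146.2   65.3]
blank [612.3  56.5  10.6]
blankbar [558.6  21.9  49. ]
```

View pics/ch.png

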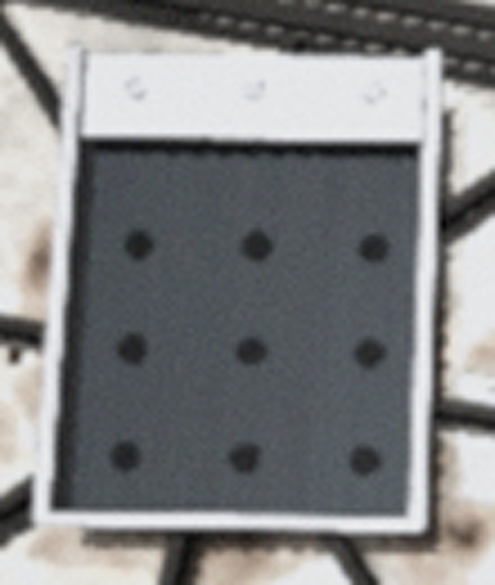

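View pics/cf.png

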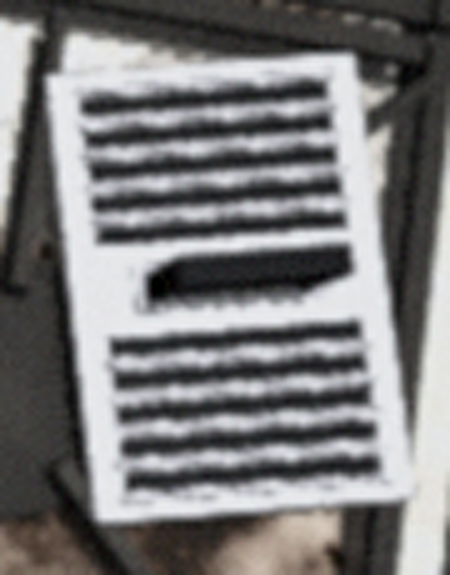

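View pics/hm.png

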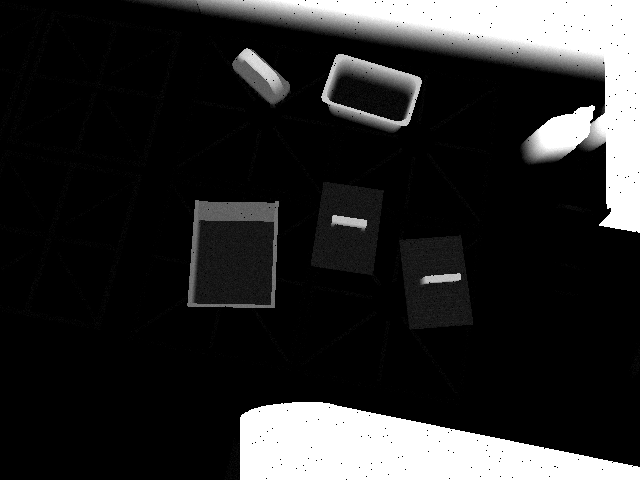

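The crops show the housing rim, lip and floor holes clearly, and the filter has slots across its length with the bar over its middle. The height map separates the parts. Next I fit rectangles to the metric points.

Run:
```python
from h import *
c=cam("top0.npz"); W=cloud(c); im=c["pixels"]; z=W[:,:,2]
def rect(mask,h,nm):
    cs,_=cv2.findContours(mask.astype(np.uint8),cv2.RETR_EXTERNAL,cv2.CHAIN_APPROX_NONE)
    k=max(cs,key=cv2.contourArea)[:,0]
    p=np.array([ray(c,u,v,h)[:2] for u,v in k],np.float32)
    r=cv2.minAreaRect(p); print(nm,r); print(cv2.boxPoints(r).round(1).tolist())
def win(u0,v0,u1,v1):
    m=np.zeros((480,640),bool); m[v0:v1,u0:u1]=1; return m
g=cv2.cvtColor(im,cv2.COLOR_BGR2GRAY)
rect(win(390,225,480,340)&(z>2)&(z<14)|win(390,225,480,340)&(z>30),6,"filter")
rect(win(390,225,480,340)&(z>52),62,"filter bar top")
rect(win(305,170,392,285)&(z>2),6,"blank")
rect(win(305,170,392,285)&(z>52),62,"blank bar")
rect(win(180,190,290,320)&(z>22),36,"housing rim")
m=win(185,195,285,315)&(z>3)&(z<16)
rect(m,6,"floor visible")
# floor holes
for n in("top0.npz","scene0.npz"):
    cc=cam(n); Z=cloud(cc); g=cv2.cvtColor(cc["pixels"],cv2.COLOR_BGR2GRAY)
    rng=(win(196,228,275,300) if n[0]=="t" else win(200,270,340,385))
    mm=(rng&(g<48)&(abs(Z[:,:,2]-7)<8)).astype(np.uint8)
    nn,l,s,ce=cv2.connectedComponentsWithStats(mm)
    for i in range(1,nn):
        if 15<s[i,4]<150: print(n,ce[i].round(1),s[i,4],ray(cc,*ce[i],6).round(1))
s=cam("scene0.npz");Z=cloud(s)[:,:,2]
t=c; c=s
rect(win(350,140,480,235)&(Z>52)&(g<90),62,"scene filter bar")
rect(win(175,245,355,395)&(Z>22),36,"scene housing rim")
```

```text
filter ((486.81854248046875, -157.98974609375), (183.9585723876953, 123.4600601196289), 14.312705993652344)
[[382.3999938964844, -120.9000015258789], [413.0, -240.5], [591.2000122070312, -195.10000610351562], [560.7000122070312, -75.4000015258789]]
filter bar top ((490.3454895019531, -156.74136352539062), (13.623948097229004, 65.68547821044922), 14.906717300415039)
[[475.29998779296875, -126.80000305175781], [492.20001220703125, -190.1999969482422], [505.3999938964844, -186.6999969482422], [488.5, -123.30000305175781]]
blank ((568.4208984375, 23.367740631103516), (179.49484252929688, 120.88096618652344), 2.061896800994873)
[[476.6000061035156, 80.5], [480.8999938964844, -40.29999923706055], [660.2999877929688, -33.79999923706055], [655.9000244140625, 87.0]]
blank bar ((562.3063354492188, 23.64736557006836), (16.457719802856445, 63.512474060058594), 2.139268159866333)
[[552.9000244140625, 55.099998474121094], [555.2999877929688, -8.399999618530273], [571.7000122070312, -7.800000190734863], [569.2999877929688, 55.70000076293945]]
housing rim ((471.3768310546875, 222.41525268554688), (2
[... 603 characters left out ...]
[209.  267.1] 22 [439.5 268.6   6. ]
top0.npz [235.2 267.5] 16 [447.8 219.6   6. ]
top0.npz [207.4 291. ] 21 [394.8 261.3   6. ]
top0.npz [234.1 291.4] 17 [403.2 211.7   6. ]
scene filter bar ((485.4430236816406, -150.9169921875), (14.421660423278809, 74.2613754272461), 14.65463924407959)
[[469.1000061035156, -116.80000305175781], [487.8999938964844, -188.6999969482422], [501.79998779296875, -185.0], [483.0, -113.19999694824219]]
scene housing rim ((468.7510986328125, 223.91064453125), (201.52581787109375, 158.4501190185547), 9.472970008850098)
[[356.29998779296875, 285.5], [382.3999938964844, 129.1999969482422], [581.2000122070312, 162.3000030517578], [555.0999755859375, 318.6000061035156]]
```

```bash
cat >> h.py <<'E'
from scipy.spatial.transform import Rotation as Ro
HP=18.8
def plan(T,Rt,n,st=None,R0=None,p0=None):
    """equal tool-frame rows from now to target TCP T, rotation Rt, in n rows"""
    if R0 is None: R0=Ro.from_euler('xyz',st['tcp_rot']); p0=np.array(st['eef_pos'])
    w=(R0.inv()*Rt).as_rotvec()/n
    M=sum((R0*Ro.from_rotvec(w*k)).as_matrix() for k in range(n))
    s=np.linalg.solve(M,np.array(T)-p0)
    return (s/1000).round(4).tolist(), np.degrees(w).round(2).tolist()
def tool(ang,tilt=0):
    """tool z along horizontal angle ang (deg), y down, then pitched by tilt(deg) about panel y"""
    return Ro.from_euler('z',ang,degrees=True)*Ro.from_euler('y',tilt,degrees=True)*Ro.from_matrix(np.array([[0,0,1],[-1,0,0],[0,-1,0.]]).T if False else np.array([[0,0,1],[1,0,0],[0,-1,0.]]) if False else np.column_stack([[0,-1*-1,0],[0,0,-1],[1,0,0]])*np.array([-1,1,1]) if False else np.column_stack([np.cross([0,0,-1],[1,0,0]),[0,0,-1],[1,0,0]]))
E
python3 - <<'E'
import re
s=open('h.py').read()
i=s.index("def tool(")
s=s[:i]+'''def tool(ang,tilt=0):
    """tool z along horizontal angle ang (deg), tool y down, then pitched by tilt(deg) about the panel's y"""
    B=np.column_stack([np.cross([0,0,-1],[1,0,0]),[0,0,-1],[1,0,0]])
    return Ro.from_euler('z',ang,degrees=True)*Ro.from_euler('y',tilt,degrees=True)*Ro.from_matrix(B)
'''
open('h.py','w').write(s)
E
python3 - <<'E'
from h import *
from cell import env
c=cam("top0.npz")
P=np.array([ray(c,390+u/5,225+v/5,6) for u,v in [(48,75),(355,55),(412,495),(97,522)]])
print(P.round(1),P.mean(0)); d=P[0]+P[1]-P[2]-P[3]; print(np.degrees(np.arctan2(d[1],d[0])))
P=np.array([ray(c,180+u/4.5,190+v/4.5,36) for u,v in [(70,50),(440,50),(425,530),(35,525)]])
print(P.round(1),P.mean(0)); d=P[0]+P[1]-P[2]-P[3]; print(np.degrees(np.arctan2(d[1],d[0])))
st=env.state()
R=tool(14.5)
print(R.as_matrix().round(2)); 
for n in(12,14): print(n,plan([490,-157,130],R,n,st))
E
```

```text
[[ 557.7  -79.8    6. ]
 [ 587.1 -195.3    6. ]
 [ 424.8 -236.4    6. ]
 [ 393.8 -122.7    6. ]] [ 490.85895063 -158.55387756    6.        ]
14.445228537391788
[[554.5 315.   36. ]
 [582.9 162.1  36. ]
 [385.9 128.   36. ]
 [359.3 282.2  36. ]] [470.66017583 221.81687317  36.        ]
9.669322261791729
[[ 0.25  0.    0.97]
 [-0.97  0.    0.25]
 [ 0.   -1.    0.  ]]
12 ([-0.047, 0.007, 0.0012], [0.0, -7.07, -0.0])
14 ([-0.0403, 0.006, 0.0014], [0.0, -6.06, -0.0])
```

```bash
python3 -m inch '[-0.040,0.006,0.0014,0,-6.06,0,-1,-0.040,0.006,0.0014,0,-6.06,0,-1,-0.040,0.006,0.0014,0,-6.06,0,-1,-0.040,0.006,0.0014,0,-6.06,0,-1,-0.040,0.006,0.0014,0,-6.06,0,-1,-0.040,0.006,0.0014,0,-6.06,0,-1,-0.040,0.006,0.0014,0,-6.06,0,-1]'; python3 -m inch '[-0.040,0.006,0.0014,0,-6.06,0,-1,-0.040,0.006,0.0014,0,-6.06,0,-1,-0.040,0.006,0.0014,0,-6.06,0,-1,-0.040,0.006,0.0014,0,-6.06,0,-1,-0.040,0.006,0.0014,0,-6.06,0,-1,-0.040,0.006,0.0014,0,-6.06,0,-1,-0.040,0.006,0.0014,0,-6.06,0,-1,0,0,0,0,0,0,-1,0,0,0,0,0,0,-1]'
python3 - <<'E'
from h import *
from cell import env
c=env.read_camera("wrist"); cv2.imwrite("pics/w1.png",c["pixels"])
st=env.state(); print(st['eef_pos'],st['joints'])
for n in(1,3): print(n,plan([490.5,-157.8,130],tool(14.5),n,st))
K=c["mtx"]
def pix(X):
    q=c["R"]@np.array(X)+c["t"]; th=np.arctan2(np.hypot(q[0],q[1]),q[2]); ph=np.arctan2(q[1],q[0])
    return [round(K[0,2]+K[0,0]*th*np.cos(ph)),round(K[1,2]+K[1,1]*th*np.sin(ph))]
a=np.radians(14.5);ex=np.array([np.cos(a),np.sin(a),0]);ey=np.array([-ex[1],ex[0],0]);o=np.array([490.6,-157.8,0])
im=c["pixels"].copy()
for q,z,A,B in [(0,6,85,60),(0,62,6,32)]:
    for sx in(-1,1):
        for sy in(-1,1): cv2.circle(im,pix(o+ex*A*sx+ey*B*sy+[0,0,z]),4,(0,0,255),1)
cv2.imwrite("pics/w1m.png",im)
E
```

```text
t: 0.8
eef_pos: [433.3, -427.1, 172.0]
tcp_rot: [-1.571, 0.0, -2.054]
ft_force: [1.1, -0.1, -0.1]
opening: 1.001
t: 1.7
eef_pos: [488.3, -159.7, 130.6]
tcp_rot: [-1.571, -0.0, -1.317]
ft_force: [0.4, -0.2, 0.8]
opening: 0.998
[ 488.48329354 -160.52176259  130.75468475] [-4.45918127e-01  4.45391297e-01  1.92060818e+00 -2.57309168e-04
  7.74989396e-01 -6.97866075e-01]
1 ([-0.0021, 0.0008, 0.0026], [-0.02, -0.05, 0.03])
3 ([-0.0007, 0.0003, 0.0009], [-0.01, -0.02, 0.01])
```

View pics/w1m.png

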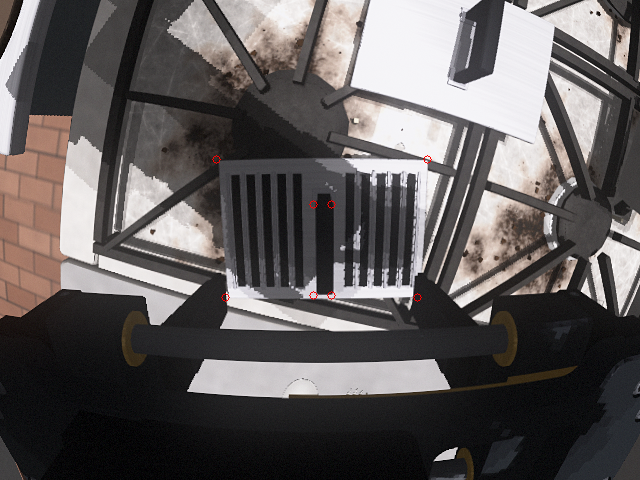

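The wrist view has the bar at about (325,193)-(325,295), within 2-3 px of my projected marks. The jaws straddle it, so I descend.

```bash
python3 -m inch '[-0.003,0.025,0.003,0,0,0,-1,0,0.025,0,0,0,0,-1,0,0.025,0,0,0,0,-1,0,0.015,0,0,0,0,-1,0,0.008,0,0,0,0,-1,0,0,0,0,0,0,-1,0,0,0,0,0,0,1,0,0,0,0,0,0,1,0,0,0,0,0,0,1,0,0,0,0,0,0,1]'; python3 -m inch '[0,0,0,0,0,0,1,0,0,0,0,0,0,1,0,0,0,0,0,0,1,0,0,0,0,0,0,1]'
```

```text
t: 2.75
eef_pos: [490.5, -156.6, 33.1]
tcp_rot: [-1.57, -0.001, -1.318]
ft_force: [0.0, -0.5, -0.4]
opening: 0.72
t: 3.15
eef_pos: [490.2, -156.5, 32.6]
tcp_rot: [-1.571, -0.0, -1.318]
ft_force: [0.7, 0.2, 0.1]
opening: 0.388
```

```bash
python3 -m inch '[0,0,0,0,0,0,1,0,0,0,0,0,0,1,0,0,0,0,0,0,1,0,0,0,0,0,0,1,0,0,0,0,0,0,1,0,0,0,0,0,0,1]'; python3 -m inch '[0,-0.01,0,0,0,0,1,0,-0.02,0,0,0,0,1,0,-0.03,0,0,0,0,1,0,-0.03,0,0,0,0,1,0,-0.03,0,0,0,0,1,0,0,0,0,0,0,1]'
python3 - <<'E'
from h import *
from cell import env
st=env.state()
c=env.read_camera("wrist"); cv2.imwrite("pics/w2.png",c["pixels"])
c=env.read_camera("scene"); cv2.imwrite("pics/s2.png",c["pixels"]); np.savez("s2.npz",**c)
print(st)
E
```

```text
t: 3.75
eef_pos: [490.3, -156.5, 32.6]
tcp_rot: [-1.571, -0.0, -1.318]
ft_force: [-0.2, 0.6, -1.4]
opening: 0.123
t: 4.35
eef_pos: [491.4, -157.0, 156.4]
tcp_rot: [-1.566, -0.004, -1.318]
ft_force: [0.5, -0.3, -2.5]
opening: 0.123
{'t': 4.35, 'joints': array([-4.37243152e-01,  4.08774695e-01,  1.89456919e+00, -1.46349184e-04,
        8.32195781e-01, -6.90043993e-01]), 'qvel': array([-0.00075245,  0.06242582,  0.05909666, -0.00114427, -0.0829633 ,
       -0.00147964]), 'tau': array([ 4.39271168e-02, -5.33325720e+01, -2.19419342e+01,  2.61170341e-02,
        1.09394275e+00, -1.55246271e-03]), 'eef_pos': array([ 491.39283944, -156.97432132,  156.38522726]), 'tcp_rot': array([-1.5661974 , -0.00393705, -1.31790634]), 'ft_force': array([ 0.50967437, -0.32398036, -2.48255692]), 'moment': array([ 0.02241939, -0.15588154,  0.00383219]), 'opening': 0.12288152748518477}
```

View pics/s2.png

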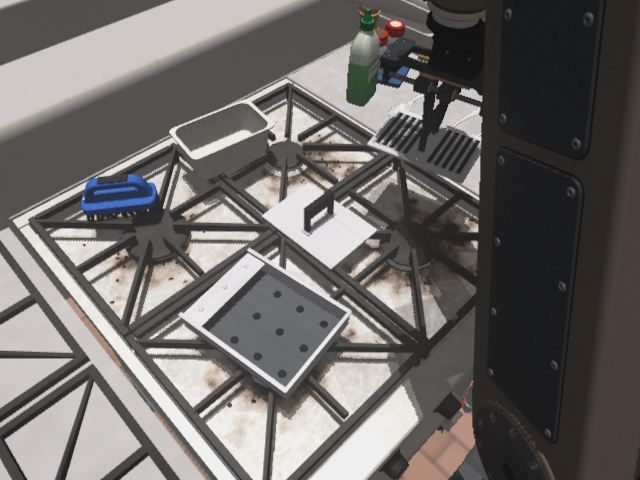

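View pics/w2.png

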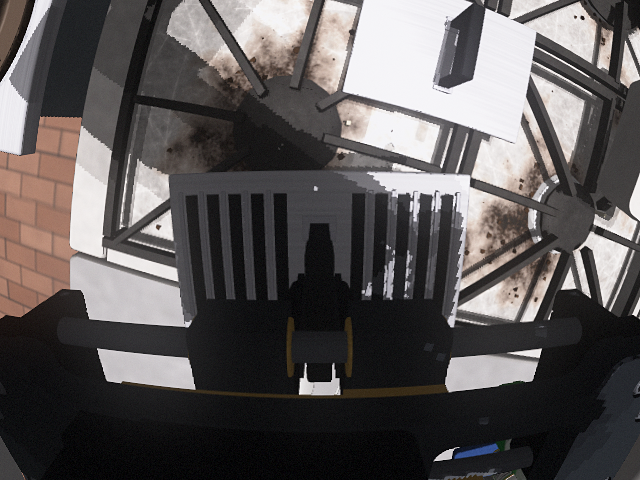

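The filter is held level (opening 0.123, about 12 mm). Next: tilt 14° and carry it over the housing.

```bash
cat >> h.py <<'E'
H=np.array([471.2,223.0,6.0]); HY=9.7; G=32.6
def pose(xf,zf,th,y=0):
    t=np.radians(th); a=np.radians(HY)
    x=xf-85*np.cos(t)+G*np.sin(t); z=zf+85*np.sin(t)+G*np.cos(t)
    return H+[np.cos(a)*x-np.sin(a)*y,np.sin(a)*x+np.cos(a)*y,z], tool(HY,th)
E
python3 - <<'E'
from h import *
from cell import env
st=env.state(); T,R=pose(40,85,14); print(T,R.as_euler('xyz'))
for n in(9,10,12): print(n,plan(T,R,n,st))
E
```

```text
[437.10601238 217.17220797 143.1950018 ] [-1.81514242  0.         -1.40149939]
9 ([-0.0418, 0.0008, 0.0033], [-1.56, 0.53, 0.07])
10 ([-0.0376, 0.0007, 0.0029], [-1.4, 0.48, 0.06])
12 ([-0.0314, 0.0006, 0.0024], [-1.17, 0.4, 0.05])
```

```bash
python3 -m inch '[-0.0314,0.0006,0.0024,-1.2,0.4,0.05,1,-0.0314,0.0006,0.0024,-1.2,0.4,0.05,1,-0.0314,0.0006,0.0024,-1.2,0.4,0.05,1,-0.0314,0.0006,0.0024,-1.2,0.4,0.05,1,-0.0314,0.0006,0.0024,-1.2,0.4,0.05,1,-0.0314,0.0006,0.0024,-1.2,0.4,0.05,1]'; python3 -m inch '[-0.0314,0.0006,0.0024,-1.2,0.4,0.05,1,-0.0314,0.0006,0.0024,-1.2,0.4,0.05,1,-0.0314,0.0006,0.0024,-1.2,0.4,0.05,1,-0.0314,0.0006,0.0024,-1.2,0.4,0.05,1,-0.0314,0.0006,0.0024,-1.2,0.4,0.05,1,-0.0314,0.0006,0.0024,-1.2,0.4,0.05,1,0,0,0,0,0,0,1,0,0,0,0,0,0,1,0,0,0,0,0,0,1]'
python3 - <<'E'
from h import *
from cell import env
for n in("scene","top","wrist"):
    c=env.read_camera(n); cv2.imwrite(f"pics/{n}3.png",c["pixels"]); np.savez(f"{n}3.npz",**c)
st=env.state(); print(st['eef_pos'],st['tcp_rot'],st['ft_force'])
T,R=pose(40,85,14); print(plan(T,R,1,st))
E
```

```text
t: 5.05
eef_pos: [459.0, 31.2, 147.1]
tcp_rot: [-1.7, 0.003, -1.361]
ft_force: [0.2, -0.6, -2.6]
opening: 0.125
t: 5.95
eef_pos: [436.9, 216.8, 142.0]
tcp_rot: [-1.824, -0.001, -1.402]
ft_force: [0.1, -0.8, -2.3]
opening: 0.125
[437.30126065 216.73061639 142.67177132] [-1.82253940e+00 -3.41089212e-04 -1.40342112e+00] [ 0.51463668 -0.52729148 -2.37446577]
([-0.0005, -0.0005, -0.0002], [0.42, -0.11, -0.01])
```

View pics/scene3.png

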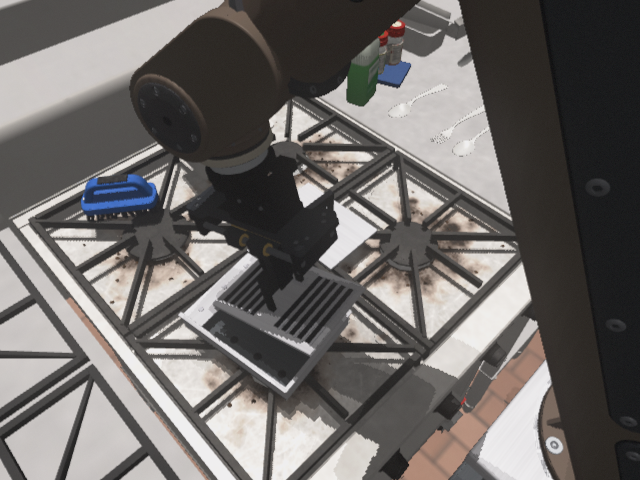

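View pics/top3.png

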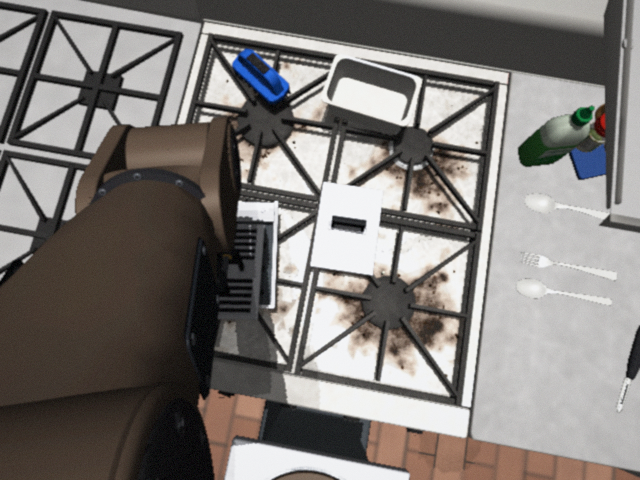

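View pics/wrist3.png

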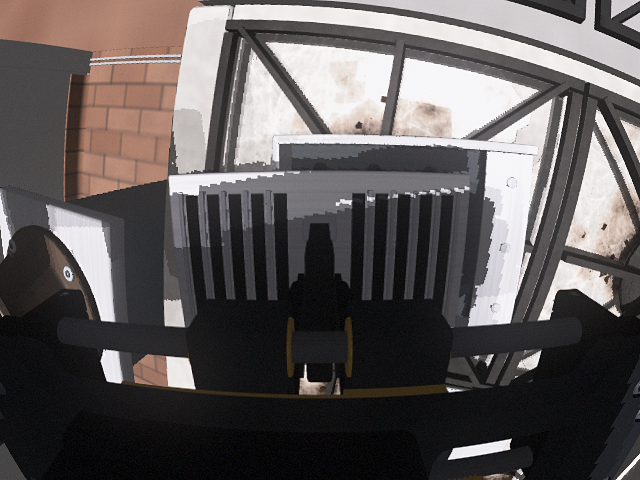

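```bash
cat >> h.py <<'E'
def pix(c,X,fish=False):
    q=c["R"]@np.array(X)+c["t"];K=c["mtx"]
    if fish:
        th=np.arctan2(np.hypot(q[0],q[1]),q[2]);r=np.hypot(q[0],q[1]);u=q[:2]/r*th
    else: u=q[:2]/q[2]
    return [round(K[0,2]+K[0,0]*u[0]),round(K[1,2]+K[1,1]*u[1])]
def overlay(c,st,fish,out):
    im=c["pixels"].copy()
    Rt=Ro.from_euler('xyz',st['tcp_rot']).as_matrix(); p=np.array(st['eef_pos'])
    ex=Rt[:,2];ez=-Rt[:,1];ey=np.cross(ez,ex)
    for sx in(-1,1):
        for sy in(-1,1): cv2.circle(im,pix(c,p-ez*(G-6)+ex*85*sx+ey*60*sy,fish),4,(0,0,255),1)
    h=Ro.from_euler('z',HY,degrees=True).as_matrix()
    for sy in(-1,1):
        for x,z in[(-95,0),(-95,30),(61,25),(95,25)]: cv2.circle(im,pix(c,H+h@[x,72*sy,z],fish),3,(0,200,0),1)
    cv2.imwrite(out,im)
E
python3 - <<'E'
from h import *
from cell import env
st=env.state()
for n in("scene","wrist"): overlay(cam(n+"3.npz"),st,n=="wrist",f"pics/{n}3m.png")
i=cv2.imread("pics/scene3m.png")[220:420,150:400]; cv2.imwrite("pics/scene3z.png",cv2.resize(i,None,fx=3,fy=3))
E
```

```text
(no output)
```

View pics/scene3z.png

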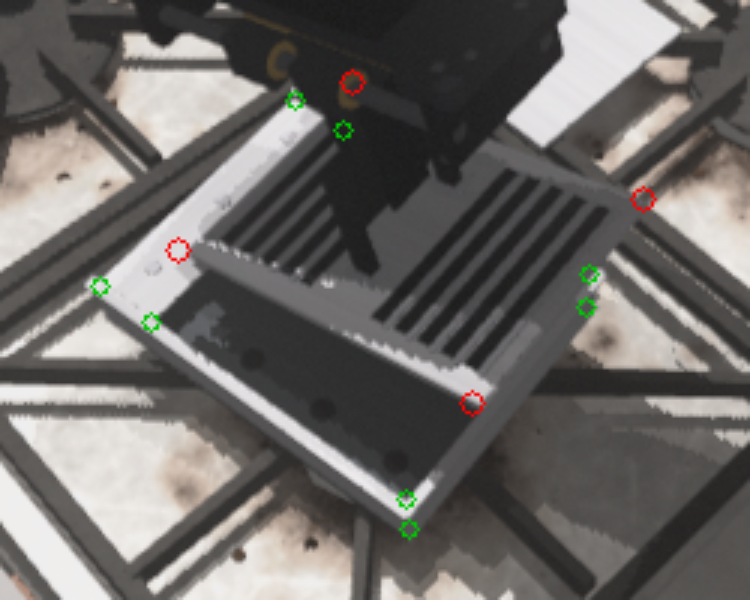

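View pics/wrist3m.png

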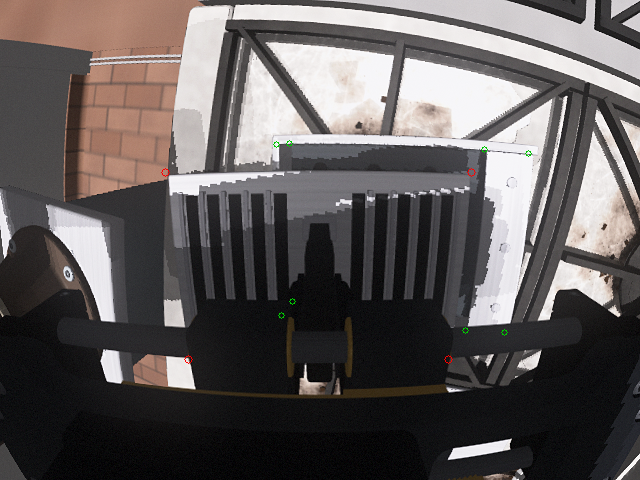

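Run:
```python
from h import *
from cell import env
i=cv2.imread("pics/scene3m.png")[260:365,200:375]; cv2.imwrite("pics/scene3y.png",cv2.resize(i,None,fx=4.5,fy=4.5,interpolation=cv2.INTER_CUBIC))
c=cam("scene3.npz")
W=cloud(c); st=env.state()
Rt=Ro.from_euler('xyz',st['tcp_rot']).as_matrix(); p=np.array(st['eef_pos'])
L=(W-p)@np.column_stack([Rt[:,2],np.cross(-Rt[:,1],Rt[:,2]),-Rt[:,1]])
L[...,2]+=G
m=(abs(L[...,2]-6)<14)&(abs(L[...,0])<105)&(abs(L[...,1])<80)
w=np.zeros((480,640),bool); w[240:360,200:375]=1; m&=w
q=L[m]; print(len(q),q.min(0),q.max(0)); 
A=np.c_[q[:,:2],np.ones(len(q))]; print(np.linalg.lstsq(A,q[:,2],rcond=None)[0])
vis=np.zeros((480,640),np.uint8); vis[m]=255
k=max(cv2.findContours(vis,0,1)[0],key=cv2.contourArea)
print(cv2.minAreaRect(np.float32([L[v,u,:2] for u,v in k[:,0]])))
for lo,hi in[(-90,-60),(-60,-30),(-30,0),(0,30),(30,60),(60,90)]:
    s=q[(q[:,0]>lo)&(q[:,0]<hi)]; print(lo,len(s),np.percentile(s[:,1],[1,99]).round(1),np.median(s[:,2]).round(1))
print(np.percentile(q[:,0],[0.5,99.5]))
cv2.imwrite("pics/v.png",cv2.resize(vis[220:420,150:400],None,fx=3,fy=3))
```

```text
7336 [-87.45338518 -61.06214448  -2.71428495] [85.10019397 59.6845389  19.9976564 ]
[ 1.33517767e-03 -6.11916318e-03  4.63830209e+00]
((-0.971405029296875, -0.7323150634765625), (172.13409423828125, 120.6570816040039), 0.08057467639446259)
-90 1784 [-58.9  58.7] 4.5
-60 1695 [-59.2  58.8] 4.6
-30 1590 [-58.7  58.7] 4.5
0 808 [-40.2  58.7] 4.3
30 718 [-15.8  58.9] 4.4
60 741 [-29.8  58.8] 4.3
[-86.48717549  82.17040854]
```

View pics/scene3y.png

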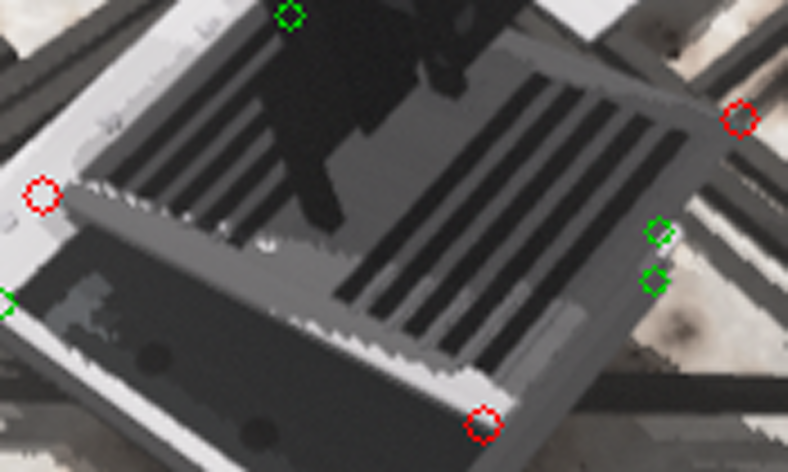

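View pics/v.png

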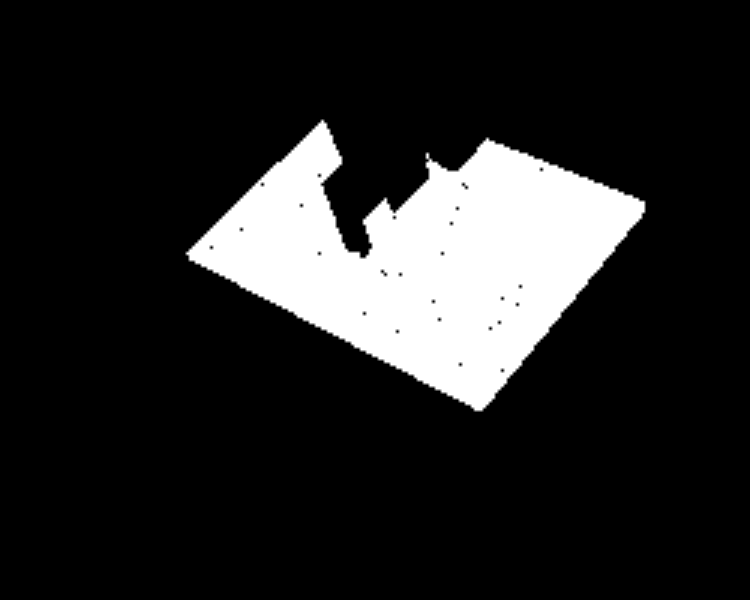

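The depth of the held panel agrees with my tool-frame model: plane slope about 0, centre off by about 1.5 mm. Next I compute the entry moves.

Run:
```python
from h import *
from cell import env
st=env.state()
T,R=pose(46,8,14); print(5,plan(T,R,5,st))
T1,R1=pose(87,6,14); print(5,plan(T1,R1,5,R0=R,p0=T))
```

```text
5 ([-0.0001, 0.0145, 0.0049], [0.08, -0.02, -0.0])
5 ([0.0, -0.0016, 0.0081], [0.0, 0.0, 0.0])
```

```bash
python3 -m inch '[0,0.0145,0.0049,0.08,0,0,1,0,0.0145,0.0049,0.08,0,0,1,0,0.0145,0.0049,0.08,0,0,1,0,0.0145,0.0049,0.08,0,0,1,0,0.0145,0.0049,0.08,0,0,1,0,0,0,0,0,0,1,0,0,0,0,0,0,1]'
python3 - <<'E'
from h import *
from cell import env
c=env.read_camera("scene"); st=env.state(); overlay(c,st,False,"pics/s4m.png")
i=cv2.imread("pics/s4m.png")[220:420,150:400]; cv2.imwrite("pics/s4z.png",cv2.resize(i,None,fx=3,fy=3))
print(st['eef_pos'],st['tcp_rot'],st['ft_force'])
T,R=pose(46,8,14);print(plan(T,R,1,st))
E
```

```text
t: 6.8
eef_pos: [443.2, 218.1, 66.8]
tcp_rot: [-1.815, -0.0, -1.403]
ft_force: [-0.4, -0.4, -1.1]
opening: 0.126
[443.36788123 218.29358311  67.12476279] [-1.81468397e+00 -1.08421291e-04 -1.40275852e+00] [-0.43291149 -0.35833152 -2.21359344]
([0.0001, 0.001, -0.0001], [-0.03, -0.07, -0.01])
```

View pics/s4z.png

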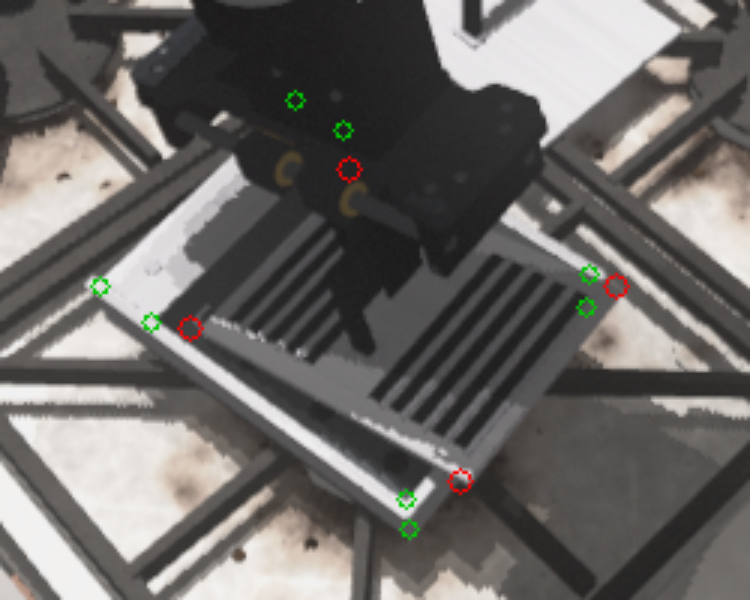

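The scene view shows the far edge low in the tub, just short of the lip, and centred between the side walls. No contact force. Pushing it under the lip.

```bash
python3 -m inch '[0,-0.0008,0.0081,0,0,0,1,0,-0.0016,0.0081,0,0,0,1,0,-0.0016,0.0081,0,0,0,1]'; python3 -m inch '[0,-0.0016,0.0081,0,0,0,1,0,-0.0016,0.0081,0,0,0,1,0,0,0,0,0,0,1,0,0,0,0,0,0,1]'
python3 - <<'E'
from h import *
from cell import env
c=env.read_camera("scene"); st=env.state(); overlay(c,st,False,"pics/s5m.png")
i=cv2.imread("pics/s5m.png")[220:420,150:400]; cv2.imwrite("pics/s5z.png",cv2.resize(i,None,fx=3,fy=3))
print(st['eef_pos'],st['tcp_rot'],st['ft_force'])
T,R=pose(87,6,14);print(plan(T,R,1,st))
T2,R2=pose(86.5,1,0.);print(plan(T2,R2,8,st))
E
```

```text
t: 7.15
eef_pos: [468.4, 222.8, 64.9]
tcp_rot: [-1.814, -0.0, -1.402]
ft_force: [-0.5, 0.4, -2.4]
opening: 0.122
t: 7.55
eef_pos: [483.4, 225.3, 63.5]
tcp_rot: [-1.816, -0.0, -1.402]
ft_force: [0.2, -0.3, -2.0]
opening: 0.122
[483.22945223 225.3116206   63.57166534] [-1.81586919e+00 -2.63705445e-04 -1.40222395e+00] [ 1.20802681 -0.16727751 -2.98216269]
([0.0003, -0.0006, 0.0], [0.04, -0.04, 0.0])
([0.0, 0.0032, -0.0009], [1.76, -0.01, 0.0])
```

View pics/s5z.png

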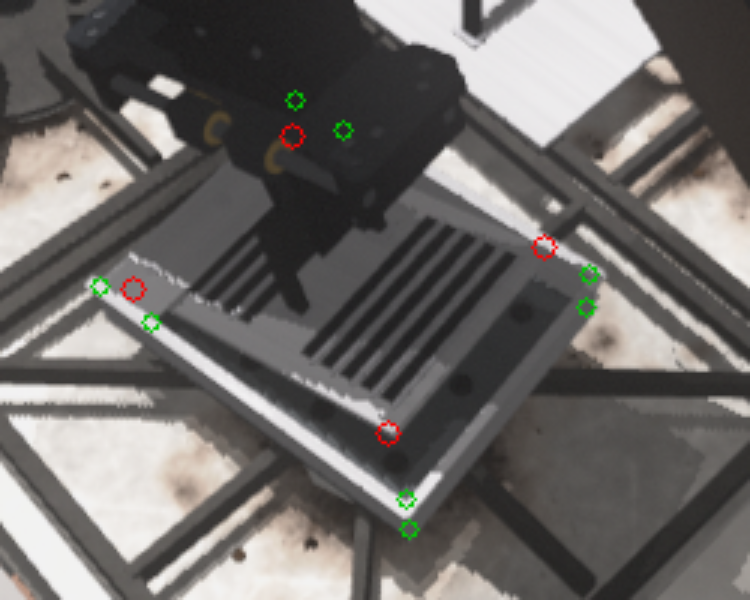

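The far edge is under the lip: the slots vanish beneath the bright strip, and the near edge at about (388,433) is inside the near wall. No contact force. Letting the near edge down.

```bash
python3 -m inch '[0,0.0032,-0.0009,1.76,0,0,1,0,0.0032,-0.0009,1.76,0,0,1,0,0.0032,-0.0009,1.76,0,0,1,0,0.0032,-0.0009,1.76,0,0,1,0,0.0032,-0.0009,1.76,0,0,1,0,0.0032,-0.0009,1.76,0,0,1]'; python3 -m inch '[0,0.0032,-0.0009,1.76,0,0,1,0,0,0,0,0,0,1]';  python3 - <<'E'
from h import *
from cell import env
st=env.state(); T2,R2=pose(86,1,0.);print(plan(T2,R2,2,st))
E
```

```text
t: 8.2
eef_pos: [474.7, 223.9, 45.7]
tcp_rot: [-1.63, -0.0, -1.402]
ft_force: [-1.1, -0.1, -2.9]
opening: 0.126
t: 8.4
eef_pos: [472.8, 223.6, 42.4]
tcp_rot: [-1.601, -0.0, -1.402]
ft_force: [0.5, 0.1, -2.3]
opening: 0.128
([0.0001, 0.0014, -0.0003], [0.88, -0.01, 0.01])
```

```bash
python3 -m inch '[0,0.0014,-0.0003,0.88,0,0,1,0,0.0014,-0.0003,0.88,0,0,1,0,0,0,0,0,0,1,0,0,0,0,0,0,1]'
```

```text
t: 8.8
eef_pos: [473.4, 223.6, 39.8]
tcp_rot: [-1.57, -0.0, -1.402]
ft_force: [-0.1, -0.2, -2.6]
opening: 0.122
```

```bash
python3 -m inch '[0,0.001,0,0,0,0,1,0,0.0005,0,0,0,0,1,0,0,0,0,0,0,1]'
python3 - <<'E'
from h import *
from cell import env
c=env.read_camera("scene"); st=env.state(); overlay(c,st,False,"pics/s6m.png")
i=cv2.imread("pics/s6m.png")[220:420,150:400]; cv2.imwrite("pics/s6z.png",cv2.resize(i,None,fx=3,fy=3))
print(st['eef_pos'],st['ft_force'])
E
```

```text
t: 9.1
eef_pos: [473.6, 223.7, 38.6]
tcp_rot: [-1.569, -0.0, -1.402]
ft_force: [-1.3, -0.1, 4.6]
opening: 0.123
[473.6251616  223.69318048  38.60150951] [-1.76124704  0.18825917  4.65198769]
```

View pics/s6z.png

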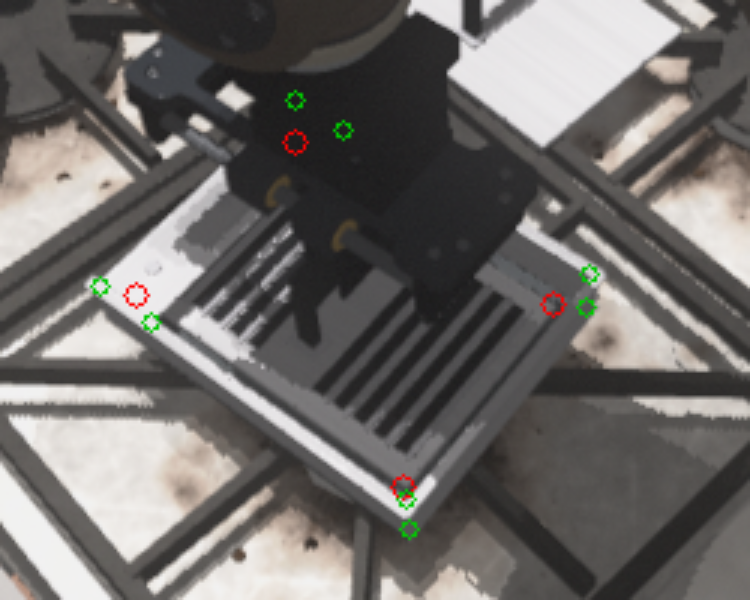

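It rests on the floor (upward contact, +4.6 N vs -2.5 N hanging), flat and inside the tub. Release.

```bash
python3 -m inch '[0,0,0,0,0,0,0,0,0,0,0,0,0,0,0,0,0,0,0,0,0,0,0,0,0,0,0,0,0,0,0,0,0,0,0,0,0,0,0,0,0,0]';python3 -m inch '[0,-0.01,0,0,0,0,0,0,-0.02,0,0,0,0,0,0,-0.03,0,0,0,0,0,0,-0.03,0,0,0,0,0,0,-0.03,0,0,0,0,0,0,-0.03,0,0,0,0,0,0,0,0,0,0,0,0]'
```

```text
t: 9.75
eef_pos: [473.4, 223.6, 38.2]
tcp_rot: [-1.57, -0.0, -1.402]
ft_force: [0.4, -0.2, -0.8]
opening: 0.493
t: 10.45
eef_pos: [474.5, 224.1, 192.5]
tcp_rot: [-1.563, 0.001, -1.402]
ft_force: [-0.4, -0.2, -0.5]
opening: 0.496
```

Move back toward −y so the top camera sees the housing.

```bash
python3 -m inch '[0.04,-0.01,0,0,0,0,0,0.04,0,0,0,0,0,0,0.04,0,0,0,0,0,0,0.04,0,0,0,0,0,0,0.04,0,0,0,0,0,0,0.04,0,0,0,0,0,0,0.04,0,0,0,0,0,0,0.04,0,0,0,0,0,0,0.04,0,0,0,0,0,0,0,0,0,0,0,0,0]'
python3 - <<'E'
from h import *
from cell import env
for n in("scene","top"):
    c=env.read_camera(n); cv2.imwrite(f"pics/{n}7.png",c["pixels"]); np.savez(f"{n}7.npz",**c)
    W=cloud(c); h=Ro.from_euler('z',HY,degrees=True).as_matrix()
    L=(W-H)@h
    m=(abs(L[...,0])<100)&(abs(L[...,1])<70)
    f=m&(L[...,2]>3)&(L[...,2]<13)&(L[...,0]<55)&(L[...,0]>-80)&(abs(L[...,1])<55)
    q=L[f]; A=np.c_[q[:,:2],np.ones(len(q))]; print(n,len(q),"plane",np.linalg.lstsq(A,q[:,2],rcond=None)[0].round(4))
    b=(abs(L[...,0])<60)&(abs(L[...,1])<60)&(L[...,2]>46)&(L[...,2]<75); q=L[b]
    print("bar",len(q),q.mean(0).round(1),cv2.minAreaRect(np.float32(q[:,:2])))
    b2=(np.hypot(W[...,0]-562,W[...,1]-23.6)<60)&(W[...,2]>50)&(W[...,2]<75); print("blank bar",W[b2].mean(0).round(1))
c=cam("top0.npz");W=cloud(c);b2=(np.hypot(W[...,0]-562,W[...,1]-23.6)<60)&(W[...,2]>50)&(W[...,2]<75); print("blank bar top start",W[b2].mean(0).round(1))
t=cv2.imread("pics/top7.png")[190:320,180:290]; cv2.imwrite("pics/t7z.png",cv2.resize(t,None,fx=4.5,fy=4.5,interpolation=cv2.INTER_CUBIC))
E
```

```text
t: 11.45
eef_pos: [533.9, -135.1, 198.0]
tcp_rot: [-1.569, -0.001, -1.406]
ft_force: [-0.3, 0.7, 0.3]
opening: 0.501
scene 5089 plane [-5.0000e-04 -1.4000e-03  5.6155e+00]
bar 506 [-1.1  1.7 57.7] ((0.239776611328125, -0.08413124084472656), (63.48515701293945, 13.565670013427734), 89.74251556396484)
blank bar [560.   26.4  58.7]
top 3747 plane [ 9.0000e-04 -1.6000e-03  7.8919e+00]
bar 291 [ 1.7 -2.8 61.7] ((2.2339043617248535, -1.942138671875), (12.034087181091309, 63.951541900634766), 0.5416505336761475)
blank bar [563.1  24.2  61.8]
blank bar top start [563.1  23.9  62. ]
```

View pics/t7z.png

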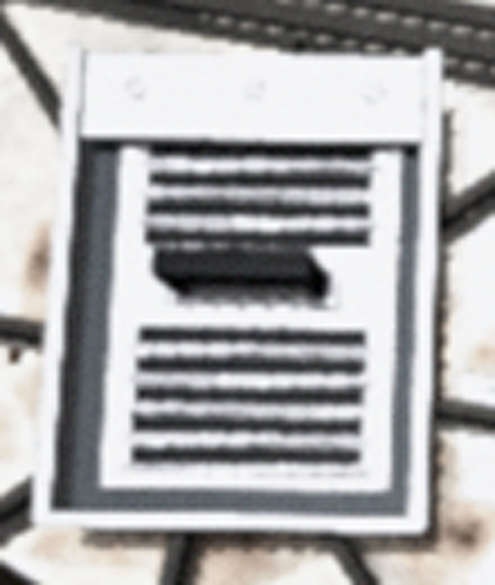

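View pics/scene7.png

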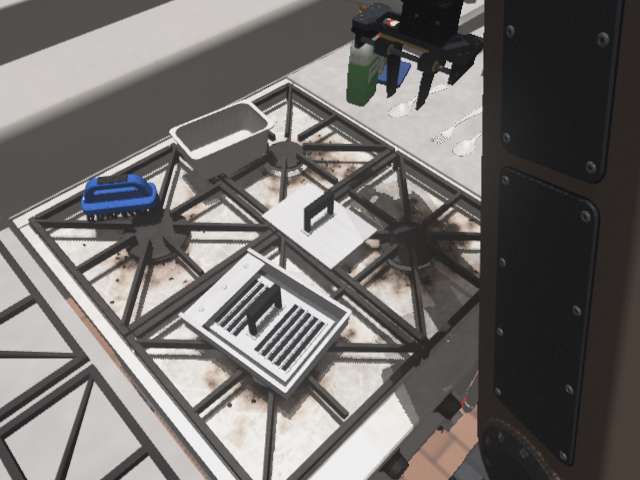

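The filter lies flat in the tub with its far end under the lip and a near gap of about 10 mm (pixel rows 490-512 in the crop). The arm is clear.

Run:
```python
from cell import env
print(env.job_done())
```

```text
the job is handed in; nothing more can be done
None
```

The filter is seated in the housing and the job was handed in at about 11.5 s; no verdict is reported. I gripped the slotted filter by its bar, tilted it 14° and slid its far edge under the lip. I then lowered the near edge until it touched the floor, released it and moved the arm away.

| Last check | Result |
|---|---|
| Filter tilt | under 0.002 rad in both cameras |
| Top face above the floor | 5.6 mm (scene camera), 7.9 mm (top camera); 6 mm is nominal, so the centre is 2.6–4.9 mm up against the 7 mm limit |
| Offset from the housing's centre | about 2 mm along and 2 mm across |
| Turn | about 0.5° |
| Far end | under the lip |
| Blanking plate | unmoved, within about 0.3 mm |
| Contact | arm clear of everything at the end |

No check failed. The cameras' disagreement of about 2 mm in height matches the stated calibration accuracy. The condition on the way (edge under the lip while tilted) I judged from the arm's pose and one picture.

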